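Close up the bench filter unit and hold its cover down on the seal

ROBOT

A 7-joint arm with a two-finger parallel gripper is mounted at the origin on a cart in front of the work surface, level with it; the furniture and walls round the work are solid. World frame = base frame: x ahead of the robot, y to its left, z up, the work surface at z = 0. Lengths are in m, angles in rad, forces in N, time in s.
With the tool pointing down it reaches from about 0.4 to 0.875 m from the base axis. Payload 4.4 kg.
Tool frame: the origin (TCP) lies midway between the tips of the shut fingers; the grasp point (between the pads) lies 19 mm behind it; z points along the fingers, y is the line along which they close (so a half turn about z gives the same grasp; the last joint's range is limited). The gripper opens to 85 mm and grips with 20 to 120 N. Pads are 22 mm wide; open, the fingers measure 114 mm over their backs; the gripper's body (76 mm by 85 mm) begins 54 mm behind the grasp point. The pads swing forward as they close: fully open they stand 13 mm farther back than shut.
Start: joints at [1.21, 0.628, 0.038, 1.517, -0.027, 0.996, -0.02], TCP at [0.189, -0.622, 0.231] pointing down, gripper open.
Joint ranges: [-3.06, 3.06], [-0.37, 2.12], [-1.25, 1.32], [0.18, 2.47], [-1.1, 4.24], [0.23, 1.98], [-2.94, 2.94]. Speed limits (rad/s): [2.57, 2.57, 3.14, 3.14, 3.14, 3.14, 3.14].

INTERFACE

Orientations are given as a rotation vector (axis times angle).
In Python, from station import env, vision gives the robot as it stands. The module is installed in compiled form; this text tells all that it offers. Calls block until the motion is done:
- env.move_pose(position, orientation): joint-space move of the TCP to a pose.
- env.line_to(position, rot=None, max_speed=0.15, threshold=None): straight line of the TCP; rot=None keeps the orientation; max_speed is the mean speed in m/s. With threshold (N) it stops when the force on the tool has changed by that much, and returns True; else False.
- env.goto_joints(angles): joint-space move.
- env.gripper_to(opening, effort=None): finger opening in m; effort is the grip in N (None keeps the last); returns when the fingers have stopped.
- env.dwell(seconds).
- env.inverse_kinematics(position, orientation): joint angles nearest the present ones, or None.
- env.read_state(): the state.
- vision.capture(name): name is "side" or "top" or "wrist"; returns the picture (420x560x3 uint8, red, green, blue); there is no depth.
- vision.camera_params(name): a dict with "intrinsics" (3x3 intrinsics, pixels), "k1" (the pictures are not rectified: a ray, as slopes to the right and down, at radius r is drawn at 1 + k1 r^2 times it, then the intrinsics apply), "rvec" (rotation vector, rad) and "tvec" (3), from world to camera coordinates, as OpenCV has them. Camera axes: x right, y down, z forward; pixel columns grow to the right and rows downward; lengths in m; the calibration is good to about 2 mm. A picture is of the moment at which its call begins: read the wrist's pose just before it. camera_params takes no time and is no camera call; for the wrist camera it gives the pose at the moment of the call.
A pose or a line that the arm cannot do raises env.Unreachable and nothing moves.
- env.hand_in(): hands the job in; it is judged then, once.
The state is a dict: "time": time; "joint_pos": joint angles; "qvel": joint speeds; "joint_efforts": joint torques, N m; "tool_pos": TCP position; "eef_rot": TCP orientation; "wrist_force": force on the tool from outside, world axes, zero at the start; "ft_torque": the same for the moment, N m; "gripper_width": finger opening in m; "finger_force": force on a finger pad.
Only numpy, scipy, OpenCV 4.12 (cv2) and the standard library are available. Lean on these libraries where they do the work, as an engineer would, in place of code of your own. Each camera call takes 0.05 s, during which the arm holds its last target. There are 200 camera calls.

TASK

Close up the bench filter unit: swing its sprung retaining clip over and push it down until it snaps onto the pin above the filter, and turn the wing of the quarter-turn fastener until it lines up with the slot in the access cover. Then fit the cover over the wing and the locating peg and press it down flush on the frame against its springy seal. Finish while still holding the cover pressed down with the gripper (do not let go, so that a colleague can lock the fastener), and leave the flask, the slide box and the pen where they are.

Things in the scene. Friction and masses are not known exactly. Their poses are not given: they have to be found in the camera images.
- filter_unit: low white filter unit, fixed to the bench, 170 (x) x 270 (y) x 80 mm high; origin: centre of its underside; z up, louvred front with the rocker switch towards its -x. The flat frame on top has a well 100 (x) x 140 (y) mm in its middle, the filter 24 mm down. The seal is a black rubber strip round the well (see seal_front_top).
- retaining_clip (a joint): steel clip hinged at the +x side of the well, 76 mm long, 22 wide, 3 thick, spring jaw at its free end. 0: level across the well towards the unit's -x, top 6.5 mm below the frame top; grows as its free end swings up (1.57: upright) and over towards +x, where it stands open (up to 2.15). A spring (1 N at the end) swings it open unless the jaw is snapped on (reads under 0.04).
- clip_hinge (a point): point on the clip's hinge line, mid-width: 44 mm towards +x from the unit's centre, 8 mm below the frame top; the hinge line runs along the unit's y
- clip_press (a point): point on the clip's strip, 62 mm from the hinge (14 mm from the free end): on the face that looks up when the clip is closed, and looks to the unit's +x (backwards) when it stands upright; push here
- turn_button (a joint): quarter-turn fastener with a steel wing, an upright stud near the unit's -y end. 0: wing along the unit's x, in line with the cover's slot (a stop); 1.57: wing along the unit's y, across the slot (the other stop). Grows anticlockwise seen from above. Light friction (0.06 N m), stays where left. The slot passes over it up to about 0.15 rad off.
- wing_top (a point): centre of the wing's top, on its turning axis, 30 mm above the frame; turns with the wing, its x axis along it. Wing: 34 mm long, 9 thick from 8 to 25 mm above the frame; above that 27 long, 5.5 thick; below 8 mm a neck 9 mm across.
- stud_seat (a point): fixed point on the frame top, on the fastener's axis: 100 mm towards -y from the unit's centre
- peg_seat (a point): fixed point on the frame top at the foot of the locating peg (8 mm diameter, 26 mm high, tapered tip): 100 mm towards +y from the unit's centre
- access_cover: loose white access cover, a flat plate 150 (x) x 250 (y) x 5 mm, 0.32 kg, lying on the bench to the right of the unit with its black handle up; origin: centre of its underside; z up. At home its origin is 80 mm above the unit's origin and its axes lie along the unit's.
- cover_handle (a point): middle of the handle's grip bar, 35 mm above the cover's underside: the bar runs along the cover's y, 12 mm thick (x), 12 mm high (z), 92 mm long; 24 mm free beneath it between its two posts (72 mm apart)
- cover_slot (a point): centre of the wing's slot, at the plate's underside, 100 mm towards the cover's -y: the slot is 41 mm (x) x 16 mm (y)
- cover_hole (a point): centre of the locating hole (13.5 mm diameter) at the plate's underside, 100 mm towards the cover's +y
- flask: bystander: small culture flask with pink medium lying flat, 50 x 102 x 32 mm; origin: centre of its underside
- slide_box: bystander: flat box of clear plastic for microscope slides, 50 x 87 x 19 mm; origin: centre of its underside
- marker_pen: bystander: white pen with a blue cap lying between the unit and the tall microscope, which stands at the left from about y = 0.45 m on, 17 x 135 x 16 mm; origin: centre of its underside
- catch_pin (a point): middle of the catch pin in the well (6 mm diameter, along the unit's y): 27 mm towards -x from the unit's centre, 13 mm below the frame top. The clip's barbed jaw meets it at about 0.2 rad and snaps under it when the clip is pushed on down to about 0 near its free end, with about 7 to 13 N; then it springs back to about 0.024 and stays.
- seal_front_top (a point): top of the seal's front strip, mid-length, 6 mm above the frame when free. The seal (strips at x = +-59 mm, y = +-78.5 mm of the unit) gives like a spring and is level with the frame under about 13 N in all, the cover's weight included.

How it is judged:
By the outcome, as a careful person would: the job done as asked, in the order asked, and still so for the second after the job is handed in, while the arm keeps its last pose, push and grip.
It also fails if it takes over 56 s, if anything falls off the work surface, if the arm or the gripper's body presses on something with over 40 N, if the wrist force passes 120 N, or if a joint passes its speed limit or range.

## Working session

There is one attempt and no reset: what is moved stays moved. The work goes in short steps, each a Python script; the robot and the scene stay as the last script left them, time stands still between calls to the robot, and variables do not carry over. Pictures are saved under pics/ and viewed, at most 10 in all, crops included, and the job is handed in when it is done.

```bash
mkdir -p pics; python3 - <<'E'
from station import env, vision
import cv2,numpy as np
for n in ("top","side"):
    im=vision.capture(n); cv2.imwrite(f"pics/{n}0.png",cv2.resize(im[:,:,::-1],(800,600),interpolation=cv2.INTER_CUBIC))
    p=vision.camera_params(n); print(n,p)
    R=cv2.Rodrigues(np.array(p["rvec"]))[0]; print(-R.T@np.array(p["tvec"]))
print(env.read_state())
E
```

```text
top {'intrinsics': array([[446.92796888,   0.        , 278.98291571],
       [  0.        , 446.92796888, 205.97656197],
       [  0.        ,   0.        ,   1.        ]]), 'k1': 0.0054506676176617475, 'rvec': array([ 2.16848167, -2.14072175,  0.12978104]), 'tvec': array([0.02715067, 0.59637058, 1.26360597])}
[0.4337932  0.02767942 1.32821398]
side {'intrinsics': array([[459.67404773,   0.        , 275.33304909],
       [  0.        , 459.67404773, 204.48639592],
       [  0.        ,   0.        ,   1.        ]]), 'k1': -0.1559660207790565, 'rvec': array([ 0.56288351, -2.84488295,  0.8319973 ]), 'tvec': array([0.5530984 , 0.24716612, 1.49362662])}
[0.26052417 0.75937853 1.39764116]
{'time': 0.1, 'joint_pos': array([ 1.21017047,  0.62925644,  0.03848819,  1.51826536, -0.02700386,
        0.99629653, -0.02001239]), 'qvel': array([ 0.00018722, -0.00328203,  0.00054048, -0.00111644, -0.00058137,
        0.00135955,  0.00053737]), 'joint_efforts': array([ 2.79178428e-03, -5.64538872e+01,  1.23060219e+00, -1.93974441e+01,
        1.13580524e-02,  5.43748116e-03,  4.51728042e-06]), 'tool_pos': array([ 0.18871664, -0.62141905,  0.23048087]), 'eef_rot': array([-3.10586801e+00, -4.61111920e-01,  4.54831877e-04]), 'wrist_force': array([ 0.33169928, -0.05633568, -0.14218902]), 'ft_torque': array([-0.01158699, -0.00943508, -0.02822704]), 'finger_force': 0.0, 'gripper_width': 0.0849870330467253}
```

View pics/top0.png

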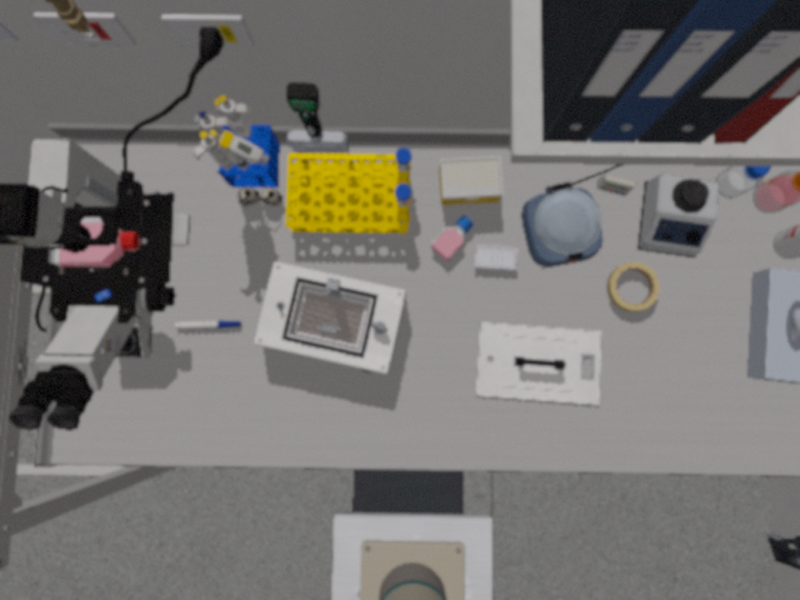

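View pics/side0.png

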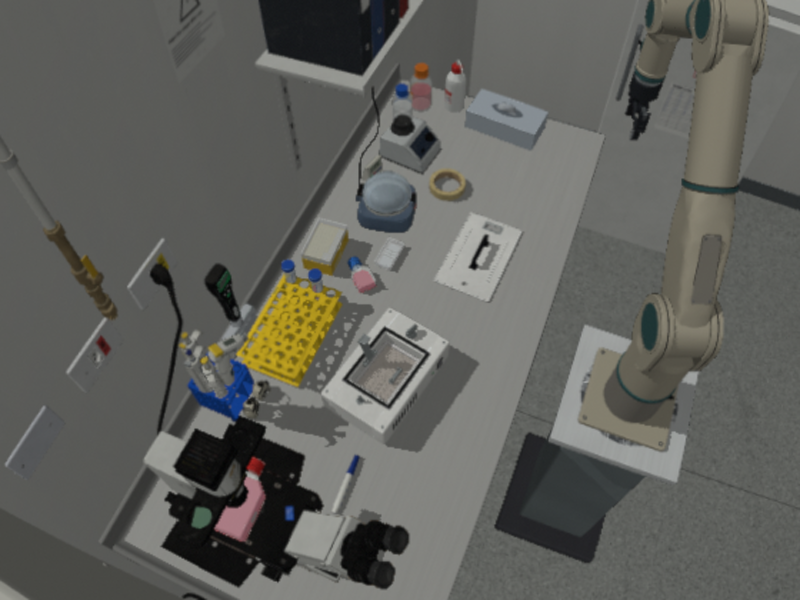

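The top view shows the unit's top face with corners near (275,263), (405,292), (386,372) and (258,343). The cover has its handle at (540,363), slot at (588,366) and hole at (490,358). The clip is open at (333,285), the wing is at (379,327) and the peg at (281,310). The side view agrees.

```bash
cat > h.py <<'E'
from station import env, vision
import cv2,numpy as np
from scipy.spatial.transform import Rotation as Ro
from scipy.optimize import least_squares
def ray(p,uv):
    K=p["intrinsics"]; d=np.array([p["k1"],0,0,0,0.])
    n=cv2.undistortPoints(np.array(uv,float).reshape(-1,1,2),K,d).reshape(-1,2)
    R=cv2.Rodrigues(np.array(p["rvec"]))[0]; c=-R.T@np.array(p["tvec"])
    return c,np.c_[n,np.ones(len(n))]@R
def at_z(p,uv,z):
    c,r=ray(p,uv); return c+r*((np.array(z)-c[2])/r[:,2])[:,None]
def proj(p,X):
    return cv2.projectPoints(np.array(X,float).reshape(-1,1,3),np.array(p["rvec"]),np.array(p["tvec"]),p["intrinsics"],np.array([p["k1"],0,0,0,0.]))[0].reshape(-1,2)
def rz(a): return np.array([[np.cos(a),-np.sin(a),0],[np.sin(a),np.cos(a),0],[0,0,1]])
def down(a,tilt=None):  # tool down, tool x along angle a -> y (closing) along a-90
    return Ro.from_matrix(np.c_[[np.cos(a),np.sin(a),0],[np.sin(a),-np.cos(a),0],[0,0,-1]])
def fit(views,x0):  # views: list of (p, model pts, pixels); pose x,y,yaw with z of the model
    def f(v): return np.concatenate([(proj(p,np.array(M)@rz(v[2]).T+[v[0],v[1],0])-uv).ravel() for p,M,uv in views])
    s=least_squares(f,x0); return s.x,np.sqrt(np.mean(s.fun**2)),s.fun.reshape(-1,2)
def snap(n,f,crop=None,size=(800,600)):
    p=vision.camera_params(n); im=vision.capture(n)
    if crop: im=im[crop[1]:crop[3],crop[0]:crop[2]]
    cv2.imwrite(f"pics/{f}.png",cv2.resize(im[:,:,::-1],size,interpolation=cv2.INTER_CUBIC)); return p
E
python3 - <<'E'
from h import *
s=lambda a:(np.array(a,float)+.5)*.7-.5
t=vision.camera_params("top"); sd=vision.camera_params("side")
U=np.array([[.085,.135,.08],[.085,-.135,.08],[-.085,-.135,.08],[-.085,.135,.08]])
C=np.array([[.075,.125,.005],[.075,-.125,.005],[-.075,-.125,.005],[-.075,.125,.005],[0,0,.041]])
ut=s([(275,263),(405,292),(386,372),(258,343)]); us=s([(323,390),(388,311),(450,349),(383,438)])
ct=s([(482,323),(602,331),(600,405),(477,396),(540,363)])
for v in ([(t,U,ut)],[(sd,U,us)],[(t,U,ut),(sd,U,us)]): print(*[np.round(a,3) for a in fit(v,[.6,.15,-.2])])
print(*[np.round(a,3) for a in fit([(t,C,ct)],[.6,-.15,0])])
print(at_z(t,s([(379,327)]),.11), at_z(t,s([(281,310)]),.106))
w=vision.camera_params("wrist"); st=env.read_state()
R=cv2.Rodrigues(w["rvec"])[0]; c=-R.T@w["tvec"]; T=Ro.from_rotvec(st["eef_rot"]).as_matrix()
print(w["intrinsics"],w["k1"],T.T@(c-st["tool_pos"]),T.T@R.T)
E
```

```text
[ 0.544  0.167 -0.205] 1.769 [[-0.362 -1.593]
 [ 1.653 -1.53 ]
 [ 1.789  1.852]
 [-3.083  1.069]]
[ 0.54   0.179 -0.23 ] 2.128 [[-2.797  3.338]
 [ 2.452 -1.613]
 [ 1.507 -2.342]
 [-0.942 -0.023]]
[ 0.543  0.172 -0.215] 2.427 [[-1.531 -1.432]
 [ 0.268 -0.433]
 [-0.225  2.847]
 [-4.867  1.1  ]
 [-2.409  1.78 ]
 [ 1.718 -3.567]
 [ 1.072 -5.016]
 [-0.11  -2.366]]
[ 0.461 -0.256 -0.058] 0.822 [[-0.939 -0.076]
 [-0.448  0.299]
 [-0.658 -0.202]
 [-0.26  -0.111]
 [ 2.239  0.092]]
[[0.52371548 0.07136817 0.11      ]] [[0.55435969 0.2606728  0.106     ]]
[[328.04986454   0.         278.58670912]
 [  0.         328.04986454 205.00475058]
 [  0.           0.           1.        ]] -0.016791111844315258 [ 0.08403197  0.00099615 -0.1428368 ] [[ 2.73215125e-05 -9.46968389e-01 -3.21326734e-01]
 [ 9.99999527e-01 -2.86441378e-04  9.29186395e-04]
 [-9.71951415e-04 -3.21326607e-01  9.46967933e-01]]
```

```bash
python3 - <<'E'
from h import *
for nm,(x,y,a) in dict(cov=(.461,-.256,-.058),unit=(.543,.17,-.21)).items():
  for k in (0,1,2,3):
    q=env.inverse_kinematics([x,y,.25],down(a+k*np.pi/2).as_rotvec()); print(nm,k,None if q is None else np.round(q,2))
E
```

```text
cov 0 [ 0.39  0.43  0.09  1.84 -0.05  0.88 -1.13]
cov 1 [ 0.68  0.44 -0.32  1.83  0.17  0.9   0.22]
cov 2 [ 0.95  0.51 -0.73  1.82  0.41  0.96  1.55]
cov 3 [ 0.08  0.48  0.55  1.85 -0.31  0.9  -2.42]
unit 0 [-0.26  0.49 -0.14  1.72  0.08  0.93 -2.21]
unit 1 [ 0.01  0.54 -0.56  1.72  0.33  0.98 -0.88]
unit 2 [ 0.2   0.63 -0.91  1.71  0.55  1.08  0.48]
unit 3 [ 0.27  0.69 -1.06  1.71  0.66  1.14  1.96]
```

```bash
python3 - <<'E'
from h import *
import pickle
out={}
for nm,(x,y,a),z in (("cov",(.461,-.256,-.058),.2),("unit",(.543,.17,-.21),.26)):
    R=down(a+np.pi/2); env.move_pose(np.r_[x,y,z]+.035*R.as_matrix()[:,0],R.as_rotvec())
    out[nm]=snap("wrist","w_"+nm)
pickle.dump(out,open("w.pkl","wb")); s=env.read_state(); print(s["time"],s["tool_pos"],s["joint_pos"])
E
```

```text
3.5833 [0.55077122 0.20215071 0.25975555] [-0.20673565  0.51909977 -0.30004909  1.65897542  0.17741535  0.99099944
 -0.7799726 ]
```

View pics/w_cov.png

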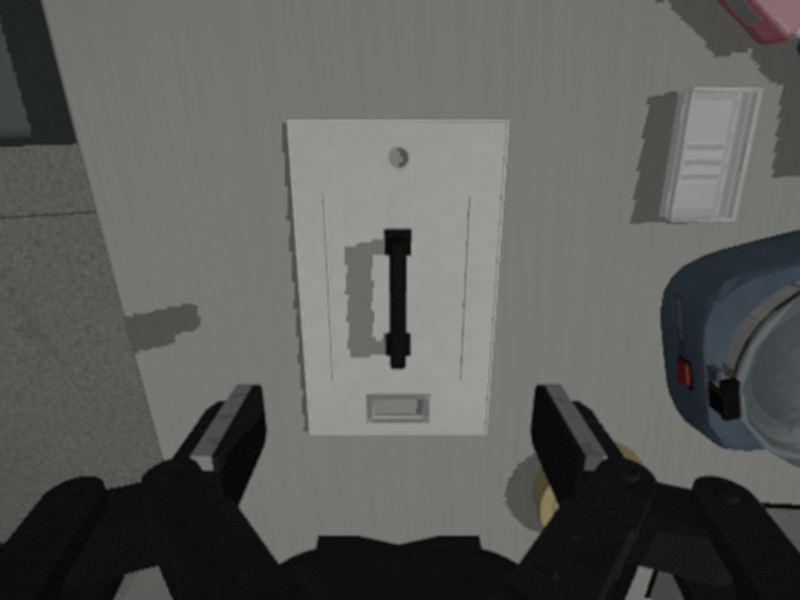

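View pics/w_unit.png

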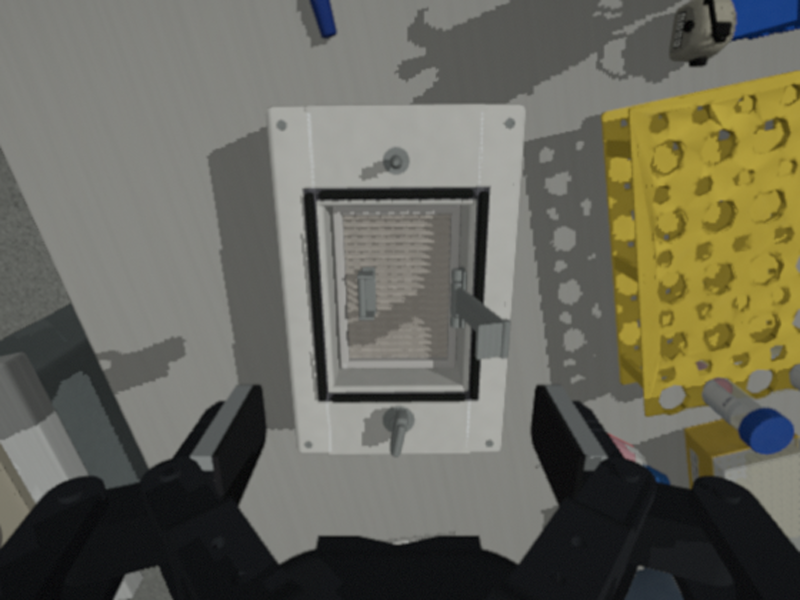

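The wrist views are sharp. Cover: corners (509,121), (487,435), (309,435), (288,121), hole (398,157), slot (398,407). Unit: corners (525,107), (500,453), (301,453), (269,108), peg foot (396,161), stud foot (398,420). The clip leans open to the right and the wing lies roughly along unit y.

```bash
python3 - <<'E'
from h import *
import pickle
w=pickle.load(open("w.pkl","rb")); s=lambda a:(np.array(a,float)+.5)*.7-.5
U=[[.085,.135,.08],[.085,-.135,.08],[-.085,-.135,.08],[-.085,.135,.08],[0,.1,.08],[.0655,.085,.08],[-.0655,.085,.08],[-.0655,-.085,.08],[.0655,-.085,.08]]
C=[[.075,.125,.005],[.075,-.125,.005],[-.075,-.125,.005],[-.075,.125,.005],[0,.1,.005],[0,-.1,.005],[0,0,.041]]
up=s([(525,107),(500,453),(301,453),(269,108),(396,161),(489,187),(304,189),(319,402),(475,400)])
cp=s([(509,121),(487,435),(309,435),(288,121),(398,157),(398,407),(398,300)])
print(*fit([(w["cov"],C,cp)],[.46,-.25,0])); u,e,r=fit([(w["unit"],U,up)],[.54,.17,-.2]); print(u,e,r)
W=np.array([[0,-.1,.08],[0,-.1,.11],[0,-.1135,.11],[0,-.0865,.11],[0,.1,.106]])
print(((proj(w["unit"],W@rz(u[2]).T+[u[0],u[1],0])+.5)/.7-.5).round(1))
im=cv2.imread("pics/w_unit.png"); cv2.imwrite("pics/wing.png",cv2.resize(im[380:480,320:460],(700,500),interpolation=cv2.INTER_CUBIC))
E
```

```text
[ 0.46226073 -0.2556865  -0.06186926] 2.1159587408315543 [[-0.01437486 -1.64694559]
 [-0.51484979 -1.83748172]
 [ 0.49276978 -1.89399791]
 [-0.28275713 -1.81175911]
 [ 0.19141016 -0.23225732]
 [ 0.01711694 -0.05156392]
 [ 0.11504993  7.00204622]]
[ 0.54461907  0.16702965 -0.2055411 ] 2.447377229700984 [[ 2.55887087 -1.31854391]
 [ 1.09864331  2.01249072]
 [-3.25276488  2.92570203]
 [-3.57024579 -0.64081717]
 [ 0.45891399  0.87427603]
 [ 3.41670072 -1.66406295]
 [-2.90847573 -2.08768323]
 [-2.16238375  1.92842796]
 [ 4.32591587  2.57466882]]
[[398.6 420.5]
 [398.7 443.9]
 [398.8 459. ]
 [398.6 428.5]
 [396.6 164.8]]
```

View pics/wing.png

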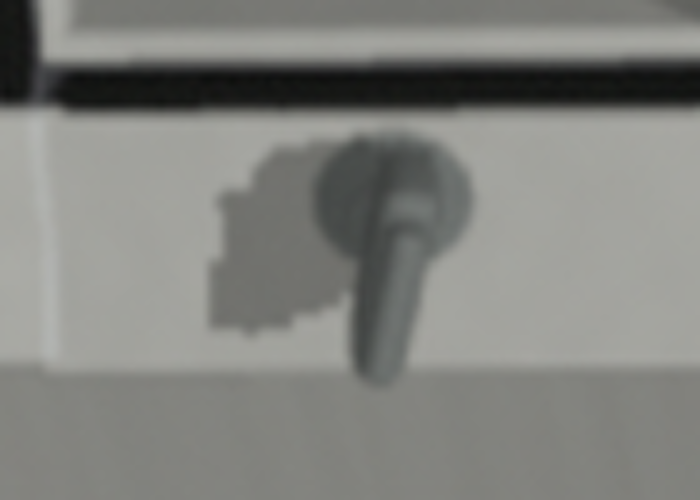

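The crop shows the wing's ridge running from about (402,421) to (396,455), so its angle is about 1.4. I'll refit without the handle and seal guesses, then do the clip.

```bash
cat > a.py <<'E'
from h import *
import pickle
w=pickle.load(open("w.pkl","rb")); s=lambda a:(np.array(a,float)+.5)*.7-.5
U=[[.085,.135,.08],[.085,-.135,.08],[-.085,-.135,.08],[-.085,.135,.08],[0,.1,.08],[0,-.1,.08]]
C=[[.075,.125,.005],[.075,-.125,.005],[-.075,-.125,.005],[-.075,.125,.005],[0,.1,.005],[0,-.1,.005]]
up=s([(525,107),(500,453),(301,453),(269,108),(396,161),(398,420)])
cp=s([(509,121),(487,435),(309,435),(288,121),(398,157),(398,407)])
c,e,r=fit([(w["cov"],C,cp)],[.46,-.25,0]); print("cover",c,e)
u,e,r=fit([(w["unit"],U,up)],[.54,.17,-.2]); print("unit",u,e,r.round(1).tolist())
loc=lambda v,X:(X-[v[0],v[1],0])@rz(v[2])
print("bar ends",loc(c,at_z(w["cov"],s([(398,229),(398,367)]),.041)).round(4).tolist())
print("wing ends",loc(u,at_z(w["unit"],s([(402,424),(396.5,455)]),.11)).round(4).tolist())
print("peg tip",loc(u,at_z(w["unit"],s([(396,165)]),.106)).round(4).tolist())
np.savez("pose.npz",c=c,u=u)
E
python3 a.py
```

```text
cover [ 0.462203   -0.25700974 -0.06183942] 0.63522264853131
unit [ 0.54504411  0.16722355 -0.20494504] 1.9565694284065902 [[2.9, -1.7], [1.5, 1.8], [-2.9, 2.8], [-3.3, -0.9], [0.8, 0.6], [0.8, 0.1]]
bar ends [[-0.0002, 0.0577, 0.041], [-0.0001, -0.0426, 0.041]]
wing ends [[0.0021, -0.083, 0.11], [-0.0022, -0.1102, 0.11]]
peg tip [[-0.0007, 0.0996, 0.106]]
```

```bash
cat >> h.py <<'E'
try:
    P=np.load("pose.npz"); u=P["u"]; c=P["c"]
except Exception: pass
def un(x,y,h): return rz(u[2])@[x,y,h+.08]+[u[0],u[1],0]   # unit frame, height above frame top
E
python3 - <<'E'
from h import *
R=down(u[2]+np.pi/2).as_rotvec(); H=.0145
env.gripper_to(0.0)
env.move_pose(un(.128,0,.10),R)
print(env.line_to(un(.128,0,.042),max_speed=.15,threshold=8))
f=lambda: print(env.read_state()["time"].__round__(2),env.read_state()["wrist_force"].round(1))
f()
r=.070
pts=[]
for th in np.r_[.8,.6,.4,.25]:
    pts.append((.044-r*np.cos(th)+.0015*np.sin(th)+H,-.008+r*np.sin(th)+.0015*np.cos(th)))
for x,h in pts: print(env.line_to(un(x,0,h),max_speed=.12,threshold=15),(round(x,4),round(h,4))); f()
E
```

```text
False
5.56 [-0.2  0.4  0.8]
False (np.float64(0.0108), np.float64(0.0433))
6.68 [ 0.4 -0.2  0.6]
False (np.float64(0.0016), np.float64(0.0328))
6.95 [ 0.8  0.9 -0.1]
False (np.float64(-0.0054), np.float64(0.0206))
7.22 [-1.   0.4  1.3]
False (np.float64(-0.009), np.float64(0.0108))
7.47 [-1.2 -0.6  1.5]
```

```bash
python3 - <<'E'
from h import *
H=.0145
for h in (.004,0,-.003,-.005,-.0065,-.0075):
    t=env.line_to(un(-.0115,0,h),max_speed=.04,threshold=30); s=env.read_state(); print(h,t,s["wrist_force"].round(1),s["tool_pos"][2].round(4))
    if t: break
p=snap("wrist","clip",None,(560,420))
env.line_to(un(-.0115,0,.06),max_speed=.15); s=env.read_state(); print(s["time"],s["wrist_force"].round(1))
snap("wrist","clip2")
E
```

```text
0.004 False [-0.3 -1.1  1.3] 0.0839
0 False [-0.1 -0.6  3.7] 0.0802
-0.003 False [ 1.4 -0.2 -0.3] 0.0767
-0.005 False [-0.  -0.1  0.6] 0.0748
-0.0065 False [-1.2  0.2  3.4] 0.0736
-0.0075 False [-2.2 -1.   9.3] 0.0733
9.7 [-0.4  0.9 -0.9]
```

View pics/clip2.png

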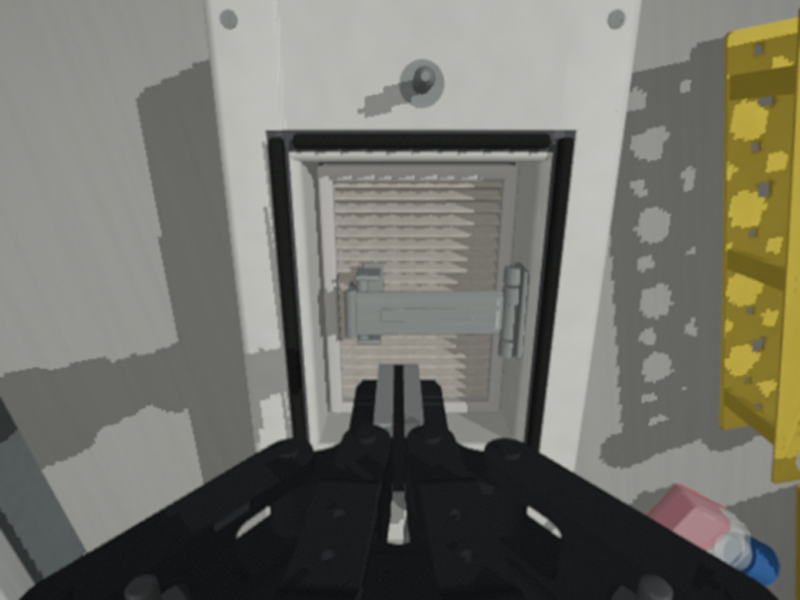

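The clip is lying level across the well with its jaw on the pin at (365,310). It stays down against its spring, so it has snapped on. Next is the wing.

```bash
python3 - <<'E'
from h import *
p=vision.camera_params("wrist"); s=lambda a:(np.array(a,float)+.5)*.7-.5
X=at_z(p,s([(422,84),(422,75)]),[.08,.106]); print("peg foot/tip in unit",((X-[u[0],u[1],0])@rz(u[2])).round(4).tolist())
rot=lambda a: down(u[2]+a).as_rotvec()
env.move_pose(un(0,-.1,.075),rot(1.40)); env.gripper_to(.06)
print(env.line_to(un(0,-.1,.008),max_speed=.12,threshold=10))
env.gripper_to(0,effort=25)
f=lambda: (lambda s:print(round(s["time"],2),s["wrist_force"].round(1),s["ft_torque"].round(2),s["gripper_width"].round(4),s["finger_force"],s["tool_pos"].round(4)))(env.read_state())
f()
E
```

```text
peg foot/tip in unit [[-0.0012, 0.1006, 0.08], [-0.0024, 0.1011, 0.106]]
FalseTraceback (most recent call last):
  File "<stdin>", line 9, in <module>
  File "<stdin>", line 8, in <lambda>
  File "<stdin>", line 8, in <lambda>
AttributeError: 'float' object has no attribute 'round'
```

```bash
cat >> h.py <<'E'
def f():
    s=env.read_state(); print(round(s["time"],2),s["wrist_force"].round(1),s["ft_torque"].round(2),"w %.4f ff %.1f"%(s["gripper_width"],s["finger_force"]),s["tool_pos"].round(4))
E
python3 - <<'E'
from h import *
f(); print(un(0,-.1,.008))
for a in (1.1,.75,.4,.1,-.03):
    env.line_to(un(0,-.1,.008),rot=down(u[2]+a).as_rotvec(),max_speed=.1); f()
E
```

```text
12.06 [-6.3  2.5  8.5] [ 0.48  1.28 -0.08] w 0.0084 ff 27.6 [0.5223 0.0702 0.0885]
[0.52469277 0.06931633 0.088     ]
12.51 [-5.7  3.1  8.6] [ 0.46  1.34 -0.09] w 0.0082 ff 27.6 [0.522  0.0704 0.0885]
13.01 [-7.4  1.8  9.3] [ 0.56  1.42 -0.03] w 0.0083 ff 27.7 [0.5218 0.0707 0.0885]
13.51 [-6.7  2.4  8.8] [ 0.65  1.43 -0.09] w 0.0084 ff 27.7 [0.5216 0.071  0.0885]
13.96 [-7.2  3.7  9.5] [ 0.78  1.41 -0.02] w 0.0085 ff 27.8 [0.5216 0.0713 0.0885]
14.24 [-6.   3.8 10.1] [0.7  1.33 0.41] w 0.0081 ff 29.5 [0.5216 0.0714 0.0885]
```

The compliance shift shows the stud about 2.5 mm towards -x and 1.2 mm towards +y of my estimate, and the peg reading agrees. I'll release the wing, rise and check from above.

```bash
python3 - <<'E'
from h import *
import pickle
s=env.read_state(); p=s["tool_pos"]
env.line_to(p,max_speed=.1); env.gripper_to(.05); f()
env.line_to(np.r_[p[:2],.17],max_speed=.2)
R=down(u[2]+np.pi/2); 
env.move_pose(un(-.003,-.05,.16),R.as_rotvec()); f()
q=snap("wrist","unit2"); pickle.dump(q,open("w2.pkl","wb"))
W=np.array([un(-.0025+x,-.0988,.03) for x in (-.0135,.0135)]+[un(-.002,.1008,0),un(-.0025,-.0988,0)])
print(((proj(q,W)+.5)/.7-.5).round(1))
E
```

```text
14.97 [-0.4 -0.4 -0.2] [-0.05  0.04  0.05] w 0.0497 ff 0.0 [0.5217 0.0714 0.0885]
16.62 [ 0.  -0.3 -0.4] [ 0.02 -0.04  0.04] w 0.0502 ff 0.0 [0.5312 0.1184 0.2387]
[[376.7 349.6]
 [419.  349.6]
 [398.1   5.5]
 [397.9 330.8]]
```

View pics/unit2.png

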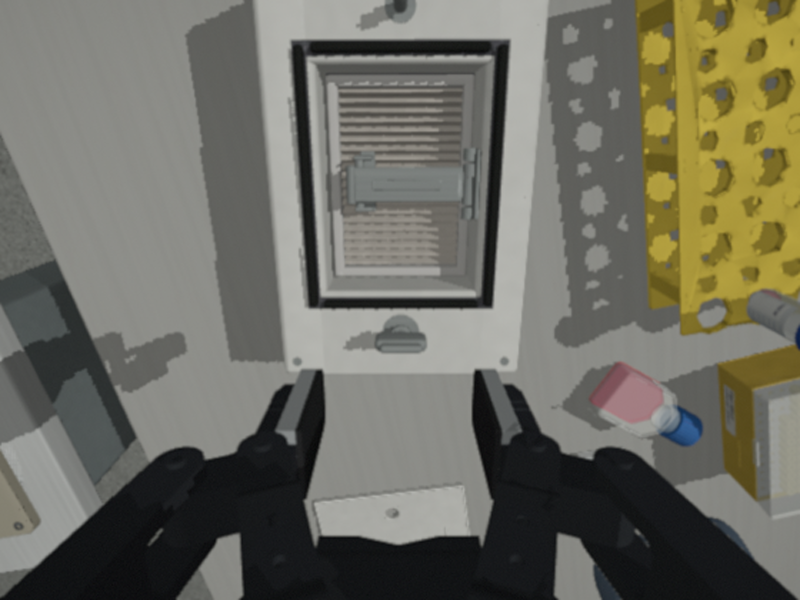

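The wing now lies along unit x at (401,337), against its stop, and the clip is still latched. The wrist camera reads about 2 mm off compared with contact. I'll apply the contact-based correction to both the unit and the cover, then grasp the handle.

```bash
python3 - <<'E'
import numpy as np
from h import *
b=np.array([-.0025,.0013,0])
u2=u.copy(); u2[:2]+=(rz(u[2])@b)[:2]; c2=c.copy(); c2[:2]+=(rz(c[2])@b)[:2]
np.savez("pose.npz",u=u2,c=c2); print(u2,c2)
R=down(c2[2]+np.pi/2).as_rotvec(); g=rz(c2[2])@[0,.001,0]+[c2[0],c2[1],0]
env.move_pose(g+[0,0,.09],R)
print(env.line_to(g+[0,0,.016],max_speed=.12,threshold=8)); f()
env.gripper_to(0,effort=90); f(); print(g)
s=env.read_state(); print("local shift",(s["tool_pos"]-g)@rz(c2[2]))
E
```

```text
[ 0.54286099  0.16900512 -0.20494504] [ 0.45978812 -0.25555773 -0.06183942]
False
18.95 [-0.4  0.   0.4] [-0.07 -0.01  0.  ] w 0.0497 ff 0.0 [ 0.4604 -0.2544  0.0164]
19.38 [-1.1 -1.2  5.7] [0.05 0.14 0.05] w 0.0105 ff 88.1 [ 0.4603 -0.2548  0.0169]
[ 0.45984992 -0.25455964  0.        ]
local shift [ 0.00043265 -0.00025431  0.01689305]
```

```bash
python3 - <<'E'
from h import *
import pickle
s=env.read_state(); p=s["tool_pos"]
env.line_to(p+[0,0,.17],max_speed=.2); f()
R=down(u[2]+np.pi/2).as_rotvec()
env.move_pose(un(0,.001,.11),R); f()
env.line_to(un(0,.001,.055),max_speed=.1); f()
q=snap("wrist","held"); pickle.dump(q,open("w3.pkl","wb"))
s=env.read_state(); t=s["tool_pos"]; 
W=np.array([un(0,.1,-.08),un(0,-.1,-.08)])+[0,0,t[2]-.0169+.005]
print(((proj(q,W)+.5)/.7-.5).round(1), ((proj(q,[un(0,.1,.026),un(0,.1,0)])+.5)/.7-.5).round(1)); print(t-un(0,.001,.055), Ro.from_rotvec(s["eef_rot"]).inv()*Ro.from_rotvec(R).as_matrix().round(4) if 0 else (Ro.from_rotvec(R)*Ro.from_rotvec(s["eef_rot"]).inv()).as_rotvec().round(4))
E
```

```text
20.39 [-1.6 -1.  -4.4] [-0.05  0.03  0.01] w 0.0104 ff 87.7 [ 0.4592 -0.2545  0.1858]
21.98 [ 0.   0.3 -3.9] [-0.01  0.06  0.02] w 0.0101 ff 87.7 [0.5434 0.1679 0.1898]
22.68 [-0.3 -0.3 -3.7] [-0.05 -0.05  0.03] w 0.0100 ff 87.7 [0.5435 0.1699 0.1353]
[[391.1  76.6]
 [393.5 574.5]] [[391.8  82.7]
 [392.5  89.6]]
[0.00065374 0.00010085 0.00063209] [-0.0005  0.0014  0.0002]
```

View pics/held.png

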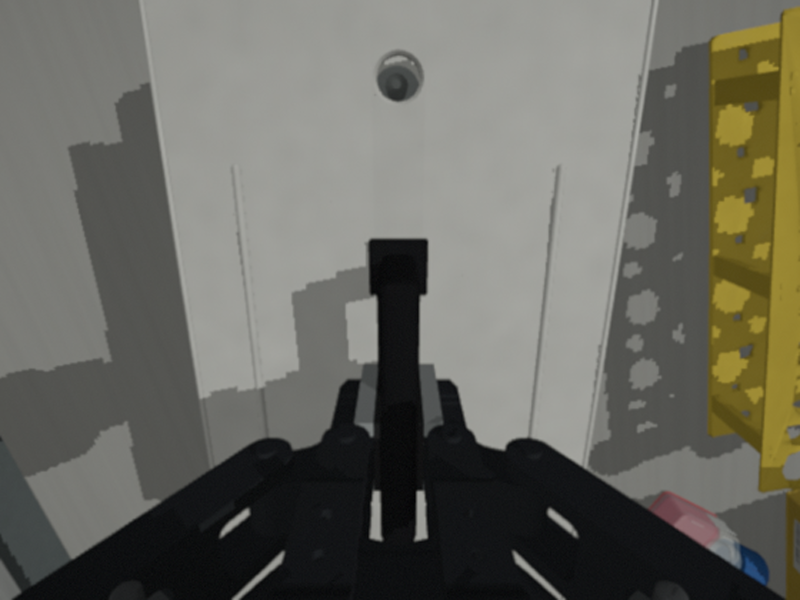

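Through the hole at (399,76) the peg tip shows at (397,85), nearly concentric. I'll shift about 0.5 mm and lower.

```bash
python3 - <<'E'
from h import *
for h in (.035,.025,.018,.012,.008,.004):   # height of the underside above the frame
    t=env.line_to(un(-.0005,.0004,h+.0164),max_speed=.06,threshold=12); print(h,t); f()
    if t: break
E
```

```text
0.035 False
22.98 [-0.3  0.5 -3.5] [0.01 0.   0.05] w 0.0106 ff 87.7 [0.5424 0.1694 0.1316]
0.025 False
23.3 [ 0.3  0.6 -3.7] [ 0.01  0.01 -0.02] w 0.0100 ff 87.7 [0.5419 0.1693 0.1207]
0.018 False
23.57 [-1.2 -0.2 -4.6] [ 0.05 -0.   -0.  ] w 0.0104 ff 87.7 [0.5421 0.1694 0.1139]
0.012 False
23.82 [ 0.4 -1.  -4.1] [ 0.02  0.06 -0.04] w 0.0103 ff 87.7 [0.5421 0.1694 0.108 ]
0.008 False
24.07 [-0.   0.1 -3.9] [ 0.03 -0.    0.  ] w 0.0101 ff 87.7 [0.5423 0.1694 0.1042]
0.004 False
24.32 [ 0.9  0.5 -0.2] [-0.04 -0.05 -0.02] w 0.0101 ff 88.4 [0.5431 0.1697 0.1008]
```

It slid freely over the wing and peg and has met the seal. Now pressing it down.

```bash
python3 - <<'E'
from h import *
for h in (.002,.0005,-.0005,-.0015,-.0025,-.0035,-.0045):
    env.line_to(un(-.0005,.0004,h+.0164),max_speed=.03); env.dwell(.15); print(h); f()
    if env.read_state()["wrist_force"][2]>24: break
env.dwell(.5); f()
snap("side","final",(200,190,340,295))
E
```

```text
0.002
24.72 [0.6 0.4 4.9] [ 0.   -0.16  0.05] w 0.0104 ff 88.9 [0.543  0.1697 0.0989]
0.0005
25.12 [ 0.4 -0.2  7.6] [-0.03 -0.01  0.02] w 0.0100 ff 89.3 [0.5431 0.1697 0.0976]
-0.0005
25.52 [-0.5 -1.1  9.9] [-0.07  0.12  0.01] w 0.0105 ff 89.7 [0.5431 0.1698 0.0969]
-0.0015
25.92 [-2.3 -1.1 18. ] [-0.19  0.58 -0.03] w 0.0103 ff 90.8 [0.5431 0.1697 0.0969]
-0.0025
26.32 [-5.5 -0.9 25.2] [-0.39  1.08 -0.03] w 0.0104 ff 91.9 [0.5431 0.1697 0.0968]
26.82 [-4.4 -1.2 26. ] [-0.38  1.    0.01] w 0.0103 ff 91.9 [0.5431 0.1697 0.0968]
```

View pics/final.png

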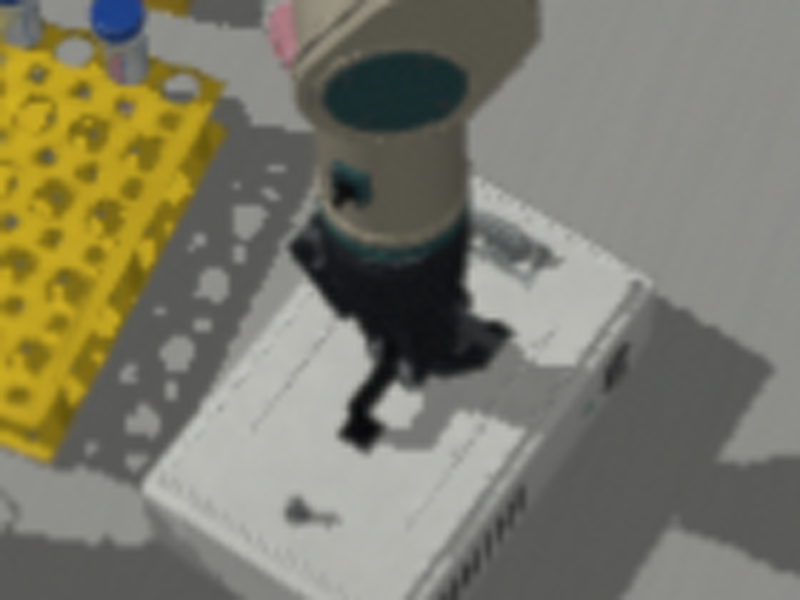

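The cover is flush: tool height stopped changing at 0.0968 m, a hard stop, at 26 N. The peg at (300,510) and the wing at (515,245) both stand through the plate. Handing in while still pressing.

```bash
python3 -c "
from station import env
print(env.hand_in())"
```

```text
the job is handed in; nothing more can be done
None
```

I handed the job in at about 27 s: the clip is snapped onto its pin, the wing is in line with the slot, and the gripper is still holding the cover flush on the frame at about 26 N; the arm never went near the flask, slide box or pen, though I took no final picture of them.

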